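Load the spin tester and prove its guard is caught

TASK

Set up the yo-yo for a spin test: stack it flat in the tester's nest between the four pins, the plain base half first, then every spacer disc on hand, then the cap half with its boss up. Swing the guard shut and press it down until it catches, then tug its pull bar up against its spring, drawing it at least half-way out for a moment, to check that the catch holds; if the guard lifts, press it home again, harder, and tug again until it stays fully shut. Let go, and leave the finished yo-yo on the tray, the tin and the pick where they are.

Things in the scene. Friction and masses are not known exactly. Their poses are not given: they have to be found in the camera images.
- tester: Bench-top spin tester, fixed grey slab, top 40 mm above the bench; in its axes it spans x -110 to 100 mm, y -85 to 85 mm. Origin: bench level, below the nest. A black console of the same height runs along its +y side (y 85 to 135 mm) with a knurled speed knob 20 mm tall at (30, 110) mm. Tester and tray may stand on either side.
- nest (a point): Centre of the nest floor on top of the slab (40 mm above the bench). z up, x towards the guard's hinge, y along the hinge. Four steel pins, 12 mm across, domed, 62 mm tall, stand at (+-27.6, +-27.6) mm in x and y: a pocket 66 mm across between pins, with gaps 43 mm wide for fingers on all four sides; the open guard leaves most room with the fingers along y.
- hinge (a point): Mid-point of the guard's hinge line, 75 mm from the nest centre in the nest's +x, 5 mm above the slab. Axes as the nest's. The guard is a clear plastic hood with dark edges: 140 mm deep from the hinge, 130 mm wide, 90 mm high, 0.25 kg, open underneath and at the hinge side.
- hood (a joint): Hinge angle of the guard, rad: 0 shut, starts wide open at 1.45 to 1.6, stop at 1.65; opening carries its front edge up and over to the nest's +x. Standing open it reaches about 260 mm above the bench: carry things round it. A counterbalance lets it stay at whatever angle it is left.
- catch (a point): Sprung roller catch at the slab's front, -77 mm in the nest's x; its black block stands 62 mm above the bench. Swung down lightly, the guard rests on it at about 0.05 to 0.09 rad: nearly shut, not caught, it swings up at 2 to 4 N. Pressing the pull bar down with 8 to 22 N (differing from start to start) snaps it home to 0. Caught, it holds against about 9 N upward on the bar.
- pull_bar (a point): Middle of the steel pull bar on a dark ledge on the guard's front: round, 12 mm thick along y, 64 mm wide over its two stems. Guard shut: 180 mm from the hinge towards the nest's -x, 56 mm above the hinge, 32 mm above the ledge, 34 mm before the guard's front wall, whose top is 34 mm higher. Swings with the guard.
- pull (a joint): How far the bar is drawn out of the guard, m: 0 at rest, 0.012 at its stop. A spring draws it back: 3 N to start it, 4.5 N at 6 mm, 6 N at 12 mm.
- base_mid (a point): Base half of the yo-yo under test: plain lime plastic drum, 20 mm thick, flat top with a thin black ring face, 60 mm across; the point is on its axis, half-way up its thickness; z is its axis, up as it lies.
- cap_mid (a point): Cap half of the yo-yo: lime plastic disc, 14 mm thick, with a steel boss (24 mm across, 10 mm tall) standing on its top face, 60 mm across; the point is on its axis, half-way up the 14 mm disc (boss not counted); z is its axis, up as it lies.
- tray: Fixed chipped white enamel steel tray, 320 by 400 mm (its x and y), shallow: rim 7 mm high, 5 mm thick, floor 4 mm above the bench; origin at the centre of its underside. The parts lie flat on it.
- yoyo_mid (a point): Bystander: a finished lime yo-yo, 58 mm across, 42 mm thick with a string gap half-way up, lying flat on the tray among the parts; leave it alone. Point at its centre.
- tin: Bystander: round metal tin of spare axles, 93 mm across, 48 mm tall, beyond the work; origin under its centre; leave it alone.
- pick: Bystander: stainless bearing shield pick, 165 mm long, lying beyond the work along its x; leave it alone.
- spacer1_mid (a point): Aluminium spacer disc, 12 mm thick with a dark rubber centre, 0.07 to 0.12 kg, all spacers alike; one to three are on hand, the others absent; 60 mm across; the point is on its axis, half-way up its thickness; z is its axis, up as it lies.
- spacer2_mid (a point): Aluminium spacer disc, 12 mm thick with a dark rubber centre, 0.07 to 0.12 kg, all spacers alike; one to three are on hand, the others absent; 60 mm across; the point is on its axis, half-way up its thickness; z is its axis, up as it lies.
- spacer3_mid (a point): Aluminium spacer disc, 12 mm thick with a dark rubber centre, 0.07 to 0.12 kg, all spacers alike; one to three are on hand, the others absent; 60 mm across; the point is on its axis, half-way up its thickness; z is its axis, up as it lies.
There are look-alikes about, which are no part of the job. Leave any turquoise or white look-alike of the part that bears cap_mid alone.

How it is judged:
By the outcome, as a careful person would: the job done as asked, in the order asked, and still so for the second after the job is handed in, with the robot touching nothing.
Of spacer1, spacer2, spacer3 only 1 to 3 are there at a start; the rules pass over those that are not, and their reading is None.
At some moment in a run one of base_half, cap_half, spacer1, spacer2, spacer3 may be knocked a few centimetres aside while the robot is not near it.
It also fails if it takes over 210 s, if anything falls off the work surface, if the arm or the gripper's body presses on something with over 40 N, if the wrist force passes 120 N, or if a joint passes its speed limit or range.

ROBOT

A 6-joint arm with a two-finger parallel gripper is mounted at the origin on the work surface. World frame = base frame: x ahead of the robot, y to its left, z up, the work surface at z = 0. Lengths are in m, angles in degrees, forces in N, time in s.
With the tool pointing down it reaches from about 0.4 to 0.825 m from the base axis. Payload 7 kg.
Tool frame: the origin (TCP) lies midway between the tips of the shut fingers; the grasp point (between the pads) lies 19 mm behind it; z points along the fingers, y is the line along which they close (so a half turn about z gives the same grasp; the last joint's range is limited). The gripper opens to 88 mm and grips with 3 to 60 N. Pads are 19 mm wide; open, the fingers measure 130 mm over their backs; the gripper's body (78 mm by 193 mm) begins 47 mm behind the grasp point.
Start: joints at [-52.706, 20.546, 0.682, 0, -70.136, -16.507], TCP at [0.24, -0.631, 0.227] pointing down, gripper open.
Joint ranges: [-176.03, 176.03], [-82.01, 121.73], [-58.28, 71.71], [-173.87, 95.51], [-174.79, -0.11], [-173.66, 173.66]. Speed limits (degrees/s): [136.94, 136.94, 172.46, 180, 180, 180].

INTERFACE

Orientations are given as [roll, pitch, yaw] about the fixed x, y, z axes, in that order (R = Rz(yaw) Ry(pitch) Rx(roll)).
In Python, from plant import ctrl gives the robot as it stands.
- The arm moves only by the tool step_arm, never from a script. Its argument "rows" is a list of rows, each a list of 3 entries, a list of its own where there are three numbers: the closure, from 0 (fully open) to 1 (shut), then the shift along the world's x, y, z in mm, then the turn, a rotation vector about the world's x, y, z in rad. A call has exactly 5 rows; each row is the pose to reach, as a shift and turn from the pose commanded when the call began; what a row does not reach only later rows make up. A row lasts 1/12 s, in which the tool goes at most 41.7 mm and 7.16 degrees, less where a joint would pass 70% of its speed; a pose out of reach is approached as far as the arm can. A call with a gripper value outside its range is refused whole. The fingers move at their own pace and stop on an object; the grip force is fixed at half the most. Time passes only in rows, so rows that repeat a pose let the fingers close, or fill a call up. It gives the time, the measured TCP pose, the force, the opening and the grip force at its end, in the units of the state.
- ctrl.get_obs(): the state, without advancing time (a new reading comes with each control period).
- ctrl.snapshot(name): name is "scene" or "side" or "wrist"; returns the picture (400x640x3 uint8, red, green, blue); there is no depth.
- ctrl.camera_model(name): a dict with "intrinsics" (3x3 intrinsics, pixels), "distortion" ([k1, k2, p1, p2, k3] as OpenCV has them; the pictures are not rectified), "R" (3x3) and "t" (3): a world point X has camera coordinates R X + t. Camera axes: x right, y down, z forward; pixel columns grow to the right and rows downward; lengths in m; the calibration is good to about 2 mm. A picture is of the moment at which its call begins: read the wrist's pose just before it. camera_model takes no time and is no camera call; for the wrist camera it gives the pose at the moment of the call.
- ctrl.close_job(): hands the job in; it is judged then, once.
The state is a dict: "clock": time; "joint_pos": joint angles; "qvel": joint speeds; "tau": joint torques, N m; "tool_pos": TCP position; "orientation": TCP orientation; "force": force on the tool from outside, world axes, zero at the start; "moment": the same for the moment, N m; "opening": finger opening in m; "gripper_force": force on a finger pad.
Only numpy, scipy, OpenCV 4.12 (cv2) and the standard library are available. Lean on these libraries where they do the work, as an engineer would, in place of code of your own. Each camera call takes 0.05 s, during which the arm holds its last target. There are 200 camera calls.

## Working session

There is one attempt and no reset: what is moved stays moved. The work goes in short steps, Python scripts to look and compute and a tool call to move; the robot and the scene stay as the last step left them, time stands still between calls to the robot, and variables do not carry over. Pictures are saved under pics/ and viewed, at most 14 in all, crops included, and the job is handed in when it is done.

Besides the shell and the picture viewer there is one more tool, called after "Emit:" as name(argument=value, ...), one argument or row to a line, values as JSON. step_arm: Moves the arm, as the interface text tells. Its arguments: {"type":"object","properties":{"rows":{"type":"array"}},"required":["rows"]}

```bash
ls; mkdir -p pics; cat > h.py <<'E'
import numpy as np, cv2
from plant import ctrl
def snap(n,f=None):
    m=ctrl.camera_model(n); im=ctrl.snapshot(n)
    if f: cv2.imwrite('pics/'+f,cv2.cvtColor(im,cv2.COLOR_RGB2BGR))
    return im,m
def ray(m,uv):
    K=np.array(m["intrinsics"],float);d=np.array(m["distortion"],float)
    p=cv2.undistortPoints(np.array(uv,float).reshape(-1,1,2),K,d).reshape(-1,2)
    R=np.array(m["R"]);t=np.array(m["t"])
    return -R.T@t, np.c_[p,np.ones(len(p))]@R
def onz(m,uv,z):
    c,d=ray(m,uv); s=(z-c[2])/d[:,2]; return c+d*s[:,None]
def proj(m,X):
    R=np.array(m["R"]);t=np.array(m["t"]).reshape(3,1)
    return cv2.projectPoints(np.array(X,float).reshape(-1,1,3),cv2.Rodrigues(R)[0],t,np.array(m["intrinsics"],float),np.array(m["distortion"],float))[0].reshape(-1,2)
E
python3 - <<'E'
from h import *
for n in("scene","side","wrist"):
    im,m=snap(n,n+"0.png"); R=np.array(m["R"]);print(n,(-R.T@np.array(m["t"])).round(3),R[2].round(2),np.array(m["intrinsics"])[0,0])
o=ctrl.get_obs();print(o)
E
```

```text
pics
scene [ 1.227 -0.522  1.064] [-0.56  0.33 -0.76] 520.6730059746684
side [0.314 0.659 1.053] [ 0.18 -0.61 -0.77] 489.1169158950023
wrist [ 0.159 -0.662  0.382] [ 0.29  0.11 -0.95] 329.28450108891
{'clock': 0.15, 'joint_pos': array([-5.27057912e+01,  2.05835192e+01,  6.46625076e-01, -1.46370901e-02,
       -7.01362123e+01, -1.65063077e+01]), 'qvel': array([-0.0502623 , -0.08113307,  0.24806324,  0.16575664,  0.06397126,
       -0.04382046]), 'tau': array([-1.20371464e-03, -5.83275318e+01,  2.93291903e+01,  7.00118423e+00,
        8.74811289e-03, -1.12664225e-04]), 'tool_pos': array([ 0.23940378, -0.63072808,  0.22582691]), 'orientation': array([ 1.79925996e+02, -7.57844332e-03, -1.59217076e+02]), 'force': array([ 0.29054138, -0.67052577, -0.13916934]), 'moment': array([-0.04780732,  0.03883594,  0.01153193]), 'gripper_force': 0.0, 'opening': 0.0876571907401733}
```

View pics/scene0.png

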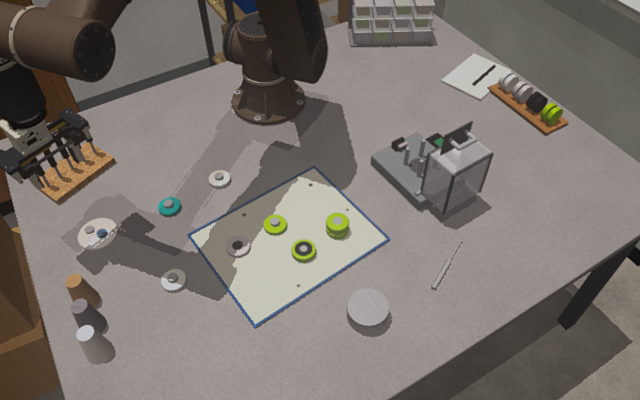

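View pics/side0.png

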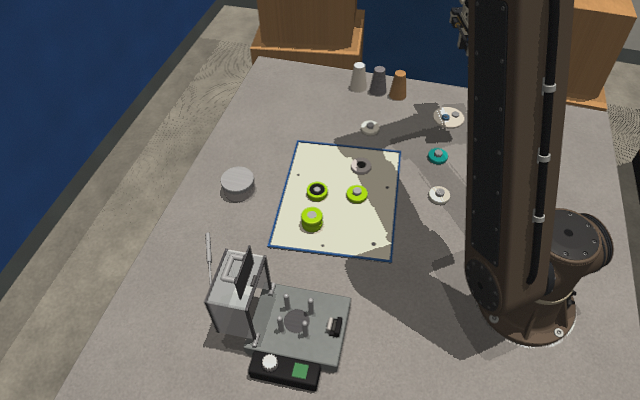

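The scene shows the tray with a grey disc (238,246), cap (275,224), base with ring (303,250) and the finished yo-yo (337,225). White and turquoise discs lie off the tray at (219,178), (168,206) and (173,280). The tester is at about (425,170). I'll enlarge these to tell them apart.

```bash
python3 - <<'E'
import cv2,numpy as np
a=cv2.imread('pics/scene0.png');b=cv2.imread('pics/side0.png')
p=cv2.resize(a[150:300,70:370],None,fx=2.6,fy=2.0,interpolation=3)
p=cv2.resize(a[160:300,150:370],(800,300*800//800),interpolation=cv2.INTER_CUBIC)
q=cv2.resize(b[110:240,290:470],(400,289),interpolation=cv2.INTER_CUBIC)
r=cv2.resize(b[230:395,195:375],(400,289),interpolation=cv2.INTER_CUBIC)
cv2.imwrite('pics/crop1.png',np.vstack([p,np.hstack([q,r])]))
E
```

```text
(no output)
```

View pics/crop1.png

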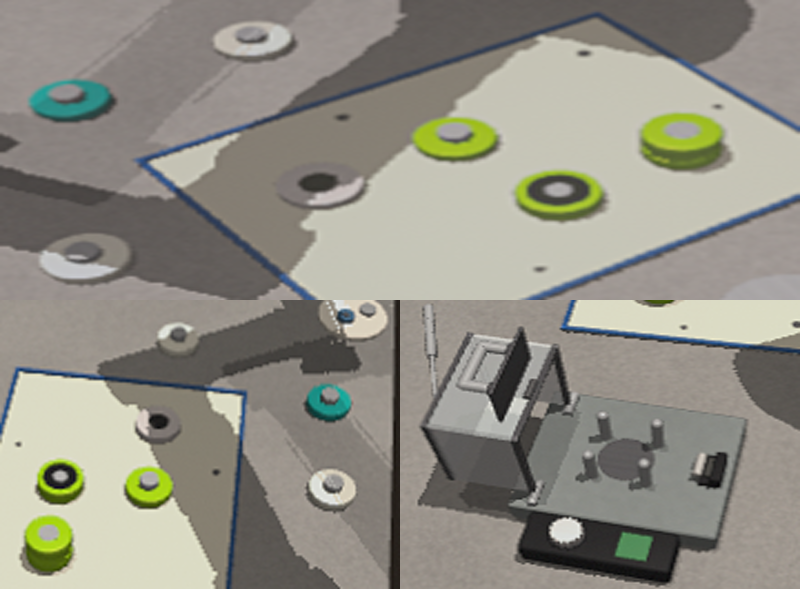

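One line of candidates: spacer = grey disc with dark centre at (238,246). Cap = lime disc with boss at (275,224); the white and turquoise copies off the tray are look-alikes. Base = lime drum with black ring at (303,250). Finished yo-yo = the two-layer one at (337,225). So there is only one spacer.

```bash
cat >> h.py <<'E'
def blobs(im,lo,hi,amin=100):
    hsv=cv2.cvtColor(im,cv2.COLOR_RGB2HSV); k=cv2.inRange(hsv,np.array(lo),np.array(hi))
    cs,_=cv2.findContours(k,cv2.RETR_EXTERNAL,cv2.CHAIN_APPROX_NONE)
    return [c for c in cs if cv2.contourArea(c)>amin]
E
python3 - <<'E'
from h import *
for n in("scene","side"):
    im=cv2.cvtColor(cv2.imread(f'pics/{n}0.png'),cv2.COLOR_BGR2RGB); m=ctrl.camera_model(n)
    for c in blobs(im,(30,120,60),(45,255,255)):
        e=cv2.fitEllipse(cv2.convexHull(c)); print(n,np.round(e[0]),np.round(e[1]),cv2.contourArea(c),onz(m,[e[0]],0.016).round(4)[0])
m=ctrl.camera_model("side")
im=cv2.cvtColor(cv2.imread('pics/side0.png'),cv2.COLOR_BGR2RGB)
print(onz(m,[(286,296),(311,300),(279.6,318.5),(305,323)],.1).round(4))
print('spacer',onz(m,[(361,165)],.016), onz(ctrl.camera_model("scene"),[(238,246)],.016))
print('catch',onz(m,[(195+710*.45-180,230+170*.571)],.06))
E
```

```text
scene [303. 250.] [22. 23.] 370.5 [ 0.5757 -0.1934  0.016 ]
scene [275. 224.] [19. 23.] 322.0 [ 0.4681 -0.2156  0.016 ]
scene [337. 225.] [23. 26.] 420.0 [ 0.5527 -0.0821  0.016 ]
scene [551. 113.] [19. 21.] 283.0 [0.5287 0.7201 0.016 ]
side [311. 219.] [22. 26.] 407.0 [ 0.562  -0.0956  0.016 ]
side [357. 194.] [18. 21.] 278.0 [ 0.4655 -0.2129  0.016 ]
side [317. 191.] [20. 21.] 302.5 [ 0.5754 -0.1936  0.016 ]
[[0.5372 0.1835 0.1   ]
 [0.4817 0.1787 0.1   ]
 [0.5338 0.2382 0.1   ]
 [0.4789 0.234  0.1   ]]
spacer [[ 0.47706764 -0.32367142  0.016     ]] [[ 0.48129679 -0.32451523  0.016     ]]
catch [[0.42086336 0.20874213 0.06      ]]
```

Emit:
step_arm(
  rows=[
    [0,[20,35,5],[0,0,-0.05]],
    [0,[40,70,10],[0,0,-0.1]],
    [0,[60,100,15],[0,0,-0.15]],
    [0,[80,130,20],[0,0,-0.2]],
    [0,[100,160,20],[0,0,-0.28]],
  ],
)

```text
clock: 0.57
tool_pos: [0.3403, -0.4699, 0.2475]
orientation: [-179.9, 0.0, -175.4]
force: [0.8, -0.5, 0.1]
opening: 0.0877
gripper_force: 0.0
```

Emit:
step_arm(
  rows=[
    [0,[20,35,0],[0,0,0]],
    [0,[40,70,0],[0,0,0]],
    [0,[60,100,0],[0,0,0]],
    [0,[80,130,0],[0,0,0]],
    [0,[100,160,0],[0,0,0]],
  ],
)

```text
clock: 0.98
tool_pos: [0.44, -0.3093, 0.2467]
orientation: [-180.0, 0.0, -175.2]
force: [1.7, -0.6, 0.4]
opening: 0.0875
gripper_force: 0.0
```

Emit:
step_arm(
  rows=[
    [0,[20,25,0],[0,0,0]],
    [0,[40,50,0],[0,0,0]],
    [0,[60,75,0],[0,0,0]],
    [0,[70,100,0],[0,0,0]],
    [0,[70,100,0],[0,0,0]],
  ],
)

```text
clock: 1.4
tool_pos: [0.5112, -0.2077, 0.2462]
orientation: [180.0, 0.0, -175.1]
force: [-1.2, -1.3, -0.4]
opening: 0.0874
gripper_force: 0.0
```

```bash
cat >> h.py <<'E'
TOP=lambda:None
def lime(im,m):
    for c in blobs(im,(30,120,60),(45,255,255),300):
        h=cv2.convexHull(c); e=cv2.fitEllipse(h); print('lime',np.round(e[0],1),np.round(e[1]),'z.018',onz(m,[e[0]],0.018)[0].round(4),'z.024',onz(m,[e[0]],0.024)[0].round(4))
E
python3 - <<'E'
from h import *
im,m=snap("wrist","w1.png"); lime(im,m); print(ctrl.get_obs()["tool_pos"])
print('proj spacer',proj(m,[[.479,-.324,.016]]),'base',proj(m,[[.5757,-.1935,.024]]))
E
```

```text
lime [326.1 218.2] [47. 47.] z.018 [ 0.572  -0.1965  0.018 ] z.024 [ 0.5697 -0.1968  0.024 ]
lime [415.3 216.7] [49. 56.] z.018 [ 0.5605 -0.086   0.018 ] z.024 [ 0.5583 -0.088   0.024 ]
lime [316.1 128.3] [50. 52.] z.018 [ 0.4632 -0.2179  0.018 ] z.024 [ 0.4626 -0.2179  0.024 ]
[ 0.51035104 -0.2090488   0.24620037]
proj spacer [[223.44508745 133.85268065]] base [[328.34408275 222.97427855]]
```

View pics/w1.png

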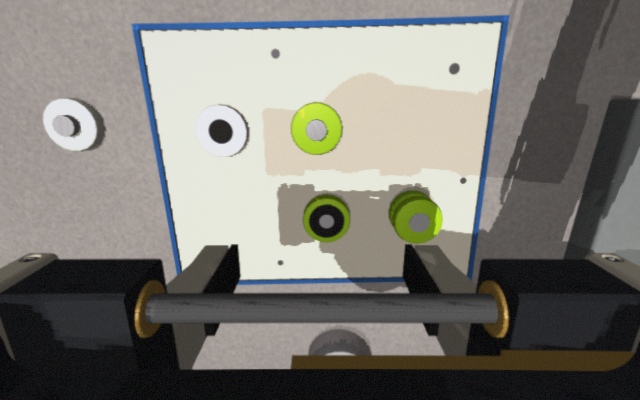

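The wrist view shows the base at (326,218), cap (316,128), spacer (222,131) and finished yo-yo (415,217). I'll move nearer to the base and measure it again.

Emit:
step_arm(
  rows=[
    [0,[10,5,-35],[0,0,0]],
    [0,[20,10,-70],[0,0,0]],
    [0,[25,13,-100],[0,0,0]],
    [0,[25,13,-120],[0,0,0]],
    [0,[25,13,-120],[0,0,0]],
  ],
)

```text
clock: 1.87
tool_pos: [0.5313, -0.198, 0.1218]
orientation: [179.9, -0.5, -175.3]
force: [-1.0, 0.0, 0.4]
opening: 0.0876
gripper_force: 0.0
```

```bash
python3 - <<'E'
from h import *
im,m=snap("wrist","w2.png"); lime(im,m); print(ctrl.get_obs()["tool_pos"], proj(m,[[.572,-.195,.024],ctrl.get_obs()["tool_pos"]]))
E
```

```text
lime [319.5 248.3] [68. 68.] z.018 [ 0.5721 -0.1964  0.018 ] z.024 [ 0.5692 -0.1967  0.024 ]
lime [450.4 245.4] [67. 86.] z.018 [ 0.5601 -0.0835  0.018 ] z.024 [ 0.5575 -0.0863  0.024 ]
lime [303.3 118.2] [75. 78.] z.018 [ 0.4635 -0.2177  0.018 ] z.024 [ 0.4631 -0.2174  0.024 ]
[ 0.53265232 -0.19842019  0.12452047] [[321.15357276 251.37663701]
 [321.36979068 268.67866905]]
```

View pics/w2.png

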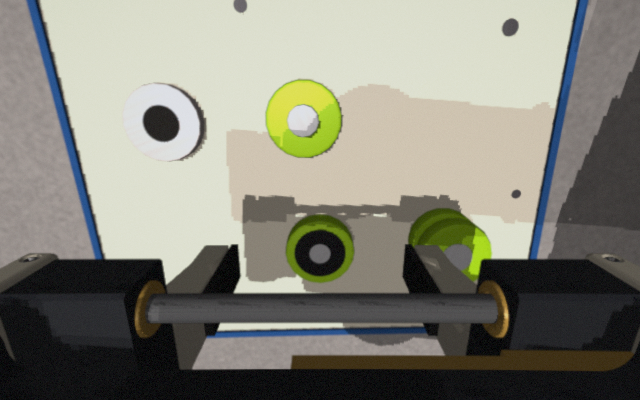

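```bash
cat >> h.py <<'E'
def ring(im,m,X,z,r=.02,thr=70):
    u=proj(m,[[X[0],X[1],z]])[0]; w=int(np.linalg.norm(proj(m,[[X[0]+r,X[1],z]])[0]-u))+3
    x0,y0=int(u[0])-w,int(u[1])-w; g=cv2.cvtColor(im,cv2.COLOR_RGB2HSV)[y0:y0+2*w,x0:x0+2*w,2]
    k=(g<thr).astype(np.uint8); cs,_=cv2.findContours(k,0,1); c=max(cs,key=cv2.contourArea)
    e=cv2.fitEllipse(cv2.convexHull(c)); p=np.array(e[0])+[x0,y0]
    print('ring',p.round(1),np.round(e[1],1),onz(m,[p],z)[0].round(4))
E
python3 - <<'E'
from h import *
im,m=snap("wrist"); ring(im,m,(.571,-.196),.024,.021,40)
for n in("scene","side"):
    im=cv2.cvtColor(cv2.imread(f'pics/{n}0.png'),cv2.COLOR_BGR2RGB); m=ctrl.camera_model(n)
    ring(im,m,(.573,-.195),.024); ring(im,m,(.479,-.324),.016,.015,55)
E
```

```text
ring [320.3 249.7] [44.1 48.8] [ 0.5736 -0.1963  0.024 ]
ring [303.1 248.3] [11.8 15.5] [ 0.5754 -0.1934  0.024 ]
ring [235.5 245.5] [4.8 5.9] [ 0.4767 -0.3292  0.016 ]
ring [316.5 188.9] [10.6 13.7] [ 0.5757 -0.1947  0.024 ]
ring [360.9 164.2] [5.7 8.1] [ 0.4781 -0.3267  0.016 ]
```

Emit:
step_arm(
  rows=[
    [0,[20,1,0],[0,0,0]],
    [0,[38,1,-10],[0,0,0]],
    [0,[38,1,-40],[0,0,0]],
    [0,[38,1,-70],[0,0,0]],
    [0,[38,1,-70],[0,0,0]],
  ],
)

```text
clock: 2.38
tool_pos: [0.5702, -0.1971, 0.0535]
orientation: [179.9, -0.3, -175.3]
force: [-1.7, -0.1, -0.1]
opening: 0.0874
gripper_force: 0.0
```

Emit:
step_arm(
  rows=[
    [0,[0,0,0],[0,0,0]],
    [0,[0,0,-15],[0,0,0]],
    [0,[0,0,-30],[0,0,0]],
    [0,[0,0,-40],[0,0,0]],
    [0,[0,0,-40],[0,0,0]],
  ],
)

```text
clock: 2.8
tool_pos: [0.5726, -0.1973, 0.0171]
orientation: [-180.0, 0.0, -175.3]
force: [1.1, 0.9, -0.9]
opening: 0.0875
gripper_force: 0.0
```

Emit:
step_arm(
  rows=[
    [0,[1,1,-4],[0,0,0]],
    [0,[1,1,-8],[0,0,0]],
    [0.4,[1,1,-8],[0,0,0]],
    [0.6,[1,1,-8],[0,0,0]],
    [0.6,[1,1,-8],[0,0,0]],
  ],
)

```text
clock: 3.22
tool_pos: [0.5738, -0.1961, 0.009]
orientation: [-180.0, 0.0, -175.2]
force: [-0.1, 0.9, -0.4]
opening: 0.0731
gripper_force: 0.0
```

Emit:
step_arm(
  rows=[
    [0.7,[0,0,0],[0,0,0]],
    [0.7,[0,0,0],[0,0,0]],
    [0.7,[0,0,0],[0,0,0]],
    [0.7,[0,0,0],[0,0,0]],
    [0.7,[0,0,0],[0,0,0]],
  ],
)

```text
clock: 3.63
tool_pos: [0.5737, -0.1961, 0.0088]
orientation: [-180.0, 0.0, -175.3]
force: [-0.5, 1.1, 3.1]
opening: 0.0592
gripper_force: 30.0
```

Emit:
step_arm(
  rows=[
    [0.7,[0,0,30],[0,0,0]],
    [0.7,[0,0,70],[0,0,0]],
    [0.7,[0,0,110],[0,0,0]],
    [0.7,[-5,20,145],[0,0,0]],
    [0.7,[-10,40,180],[0,0,0]],
  ],
)

```text
clock: 4.05
tool_pos: [0.5631, -0.1563, 0.1901]
orientation: [-180.0, -0.0, -175.4]
force: [1.9, 0.9, -0.1]
opening: 0.0588
gripper_force: 30.0
```

Emit:
step_arm(
  rows=[
    [0.7,[-10,35,0],[0,0,0]],
    [0.7,[-20,70,0],[0,0,0]],
    [0.7,[-30,105,0],[0,0,0]],
    [0.7,[-40,140,0],[0,0,0]],
    [0.7,[-50,175,0],[0,0,0]],
  ],
)

```text
clock: 4.47
tool_pos: [0.5126, 0.0203, 0.1886]
orientation: [180.0, 0.0, -175.3]
force: [0.0, 1.6, 0.1]
opening: 0.0592
gripper_force: 30.0
```

Emit:
step_arm(
  rows=[
    [0.7,[-5,35,0],[0,0,0]],
    [0.7,[-10,70,0],[0,0,0]],
    [0.7,[-15,105,0],[0,0,0]],
    [0.7,[-20,140,0],[0,0,0]],
    [0.7,[-30,170,0],[0,0,0]],
  ],
)

```text
clock: 4.88
tool_pos: [0.4833, 0.1911, 0.1885]
orientation: [180.0, 0.0, -175.2]
force: [0.9, 0.4, -0.5]
opening: 0.0592
gripper_force: 30.0
```

```bash
python3 - <<'E'
from h import *
im,m=snap("wrist","w3.png"); print(ctrl.get_obs()["tool_pos"],ctrl.get_obs()["opening"], proj(m,[[.508,.2085,.04]]))
E
```

```text
[0.48240006 0.19457772 0.18851727] 0.05932103403241856 [[337.11397535 213.50616433]]
```

View pics/w3.png

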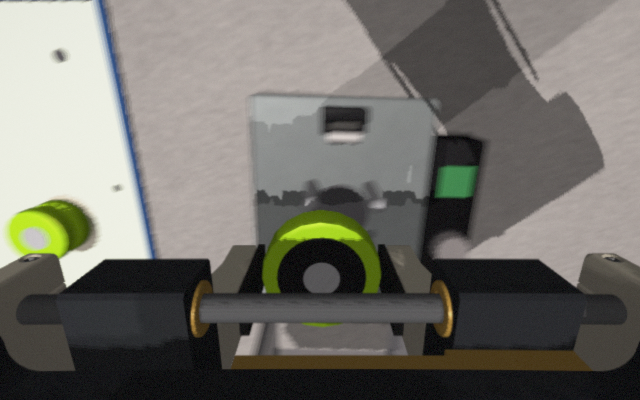

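The picture is motion-blurred. The near pins are at about (313,190) and (377,193), and the slab front corners at (250,96) and (435,98). I'll retake it still and crop it.

```bash
python3 - <<'E'
from h import *
im,m=snap("wrist"); im,m=snap("wrist","w4.png"); o=ctrl.get_obs();print(o["tool_pos"])
np.save('m4.npy',m,allow_pickle=True)
a=cv2.imread('pics/w4.png'); s=cv2.imread('pics/scene0.png'); d=cv2.imread('pics/side0.png')
P=cv2.resize(a[85:235,235:435],(800,300*2),interpolation=cv2.INTER_CUBIC)[:420]
Q=np.hstack([cv2.resize(d[285:335,270:320],(300,180)),cv2.resize(s[130:180,385:435],(300,180))])
Q=np.hstack([Q,np.zeros((180,200,3),np.uint8)])
cv2.imwrite('pics/crop2.png',np.vstack([P,Q]))
ring(im,m,o["tool_pos"]+[0,0,0],o["tool_pos"][2]+.0155,.021,40)
E
```

```text
[0.48277535 0.19077096 0.18831748]
ring [319.6 273.5] [69.4 87.1] [0.4796 0.1907 0.2038]
```

View pics/crop2.png

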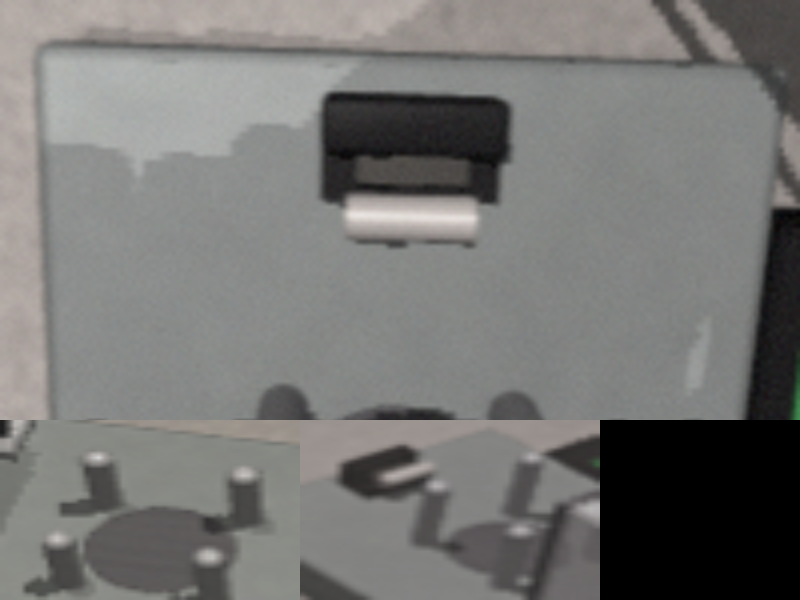

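```bash
python3 - <<'E'
from h import *
s=ctrl.camera_model("side");c=ctrl.camera_model("scene");w=np.load('m4.npy',allow_pickle=True).item()
A=onz(s,[(286.2,295.6),(310.8,299.4),(280,318.3),(304.7,322.5)],.1015)
print('side pins',A.round(4),A.mean(0).round(4))
B=onz(c,[(407.8,148.3),(423.5,140.6),(421.7,160)],.1015);print('scene',B.round(4))
E=onz(w,[(245,96.25),(427.5,102),(248,189.5),(422,189.5),(235+418/4,85+120/4)],.04);print('slab',E.round(4))
for a,b in((0,1),(0,2),(1,3)):print(np.degrees(np.arctan2(*(E[b]-E[a])[[1,0]])))
E
```

```text
side pins [[0.5367 0.1832 0.1015]
 [0.4822 0.1781 0.1015]
 [0.5328 0.2382 0.1015]
 [0.4795 0.2338 0.1015]] [0.5078 0.2083 0.1015]
scene [[0.4886 0.1782 0.1015]
 [0.4867 0.2325 0.1015]
 [0.5422 0.1827 0.1015]]
slab [[0.4049 0.118  0.04  ]
 [0.3958 0.2789 0.04  ]
 [0.4901 0.122  0.04  ]
 [0.4757 0.2888 0.04  ]
 [0.4134 0.2025 0.04  ]]
93.22542304284475
2.714822418863628
7.073828091398656
```

Emit:
step_arm(
  rows=[
    [0.7,[15,8,0],[0,0,0]],
    [0.7,[27,17,0],[0,0,0]],
    [0.7,[27,17,-30],[0,0,0]],
    [0.7,[27,17,-55],[0,0,0]],
    [0.7,[27,17,-66],[0,0,0]],
  ],
)

```text
clock: 5.45
tool_pos: [0.5091, 0.204, 0.1193]
orientation: [-179.9, -0.2, -175.4]
force: [-0.8, -0.3, -0.7]
opening: 0.0592
gripper_force: 30.0
```

```bash
python3 - <<'E'
from h import *
ctrl.snapshot("side")
S,s=snap("side","side1.png");C,c=snap("scene","scene1.png");W,w=snap("wrist","w5.png");o=ctrl.get_obs();print(o["tool_pos"])
for n,im,m in(("side",S,s),("scene",C,c),("wrist",W,w)):
    X=o["tool_pos"]+[0,0,.0055]; u=proj(m,[X])[0]
    for k in blobs(im,(28,100,30),(48,255,255),60):
        e=cv2.fitEllipse(cv2.convexHull(k)); 
        if np.hypot(*(e[0]-u))<60: print(n,np.round(e[0],1),np.round(e[1]),onz(m,[e[0]],X[2])[0].round(4))
a,b,d=[cv2.imread('pics/'+f) for f in('side1.png','scene1.png','w5.png')]
cv2.imwrite('pics/crop3.png',np.hstack([cv2.resize(a[255:355,240:340],(400,400),interpolation=2),cv2.resize(b[100:200,360:460],(400,400),interpolation=2)]))
E
```

```text
[0.5111256  0.20558081 0.12339928]
scene [426.1 144.3] [15. 21.] [0.5223 0.208  0.1289]
wrist [321.1 323.9] [ 6. 38.] [0.5432 0.207  0.1289]
wrist [321.1 269.8] [119. 121.] [0.5103 0.2042 0.1289]
```

View pics/crop3.png

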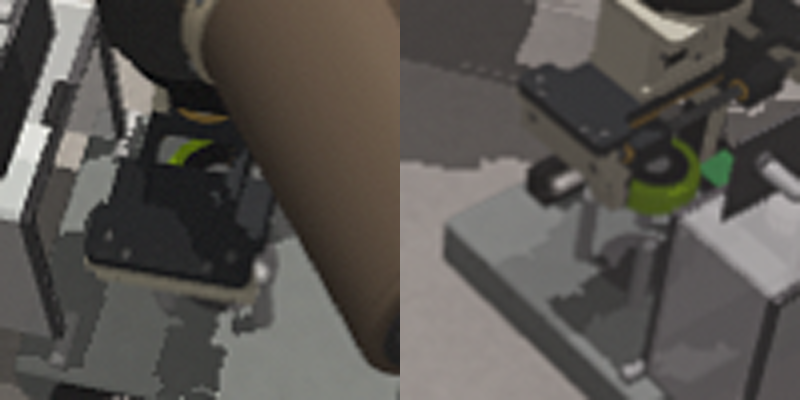

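```bash
python3 - <<'E'
from h import *
w=np.load('m4.npy',allow_pickle=True).item()
print(onz(w,[(305.8,181.2),(363.5,183)],.04).round(4))
a=cv2.imread('pics/w4.png'); b=cv2.imread('pics/w5.png')
cv2.imwrite('pics/crop4.png',np.vstack([cv2.resize(a[150:250,240:440],(600,300),interpolation=2),cv2.resize(b[100:300,220:420],(600,300),interpolation=2)]))
E
```

```text
[[0.4771 0.1768 0.04  ]
 [0.4741 0.2319 0.04  ]]
```

View pics/crop4.png

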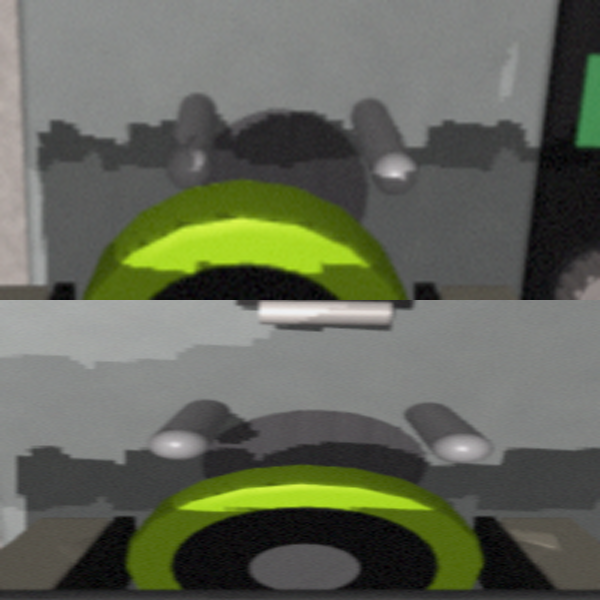

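```bash
python3 - <<'E'
from h import *
w=np.load('m4.npy',allow_pickle=True).item(); v=ctrl.camera_model("wrist")
for z in(.096,.1):
  for m,p in((w,[(302,205),(371.3,207.3)]),(v,[(279.3,195.3),(374,198.7)])):
    A=onz(m,p,z);d=A[1]-A[0];d/=np.linalg.norm(d);n=np.array([d[1],-d[0]]); print(z,A.round(4)[:,:2],np.degrees(np.arctan2(n[1],n[0])),(A.mean(0)[:2]+.0276*n).round(4))
print(ctrl.get_obs()["tool_pos"])
E
```

```text
0.096 [[0.4822 0.1765]
 [0.4793 0.2319]] 2.9389504960796806 [0.5083 0.2056]
0.096 [[0.4835 0.1781]
 [0.481  0.2335]] 2.5887928985356434 [0.5098 0.2071]
0.1 [[0.4808 0.1767]
 [0.478  0.2311]] 2.9389504960796806 [0.507  0.2053]
0.1 [[0.4822 0.1786]
 [0.4798 0.2328]] 2.5887928985356936 [0.5085 0.2069]
[0.5111256  0.20558081 0.12339928]
```

Emit:
step_arm(
  rows=[
    [0.7,[-1,2,0],[0,0,0]],
    [0.7,[-1,2,-6],[0,0,0]],
    [0.7,[-1,2,-12],[0,0,0]],
    [0.7,[-1,2,-18],[0,0,0]],
    [0.7,[-1,2,-24],[0,0,0]],
  ],
)

```text
clock: 6.07
tool_pos: [0.5094, 0.208, 0.0981]
orientation: [180.0, 0.0, -175.2]
force: [-0.4, 0.3, -0.8]
opening: 0.059
gripper_force: 30.0
```

Emit:
step_arm(
  rows=[
    [0.7,[0,0,-2],[0,0,0]],
    [0.7,[0,0,-7],[0,0,0]],
    [0.7,[0,0,-12],[0,0,0]],
    [0.7,[0,0,-12],[0,0,0]],
    [0.7,[0,0,-12],[0,0,0]],
  ],
)

```text
clock: 6.48
tool_pos: [0.5094, 0.2078, 0.0862]
orientation: [-180.0, -0.0, -175.3]
force: [0.5, 0.3, -0.7]
opening: 0.0592
gripper_force: 30.0
```

Inside the pins with no contact force. I'll go on to the floor.

Emit:
step_arm(
  rows=[
    [0.7,[0,0,-8],[0,0,0]],
    [0.7,[0,0,-18],[0,0,0]],
    [0.7,[0,0,-27],[0,0,0]],
    [0.7,[0,0,-35],[0,0,0]],
    [0.7,[0,0,-35],[0,0,0]],
  ],
)

```text
clock: 6.9
tool_pos: [0.5083, 0.207, 0.0492]
orientation: [-179.9, -0.2, -175.3]
force: [-0.6, -0.3, -0.5]
opening: 0.0593
gripper_force: 30.0
```

Emit:
step_arm(
  rows=[
    [0.7,[0,0,-3],[0,0,0]],
    [0.7,[0,0,-6],[0,0,0]],
    [0.7,[0,0,-6],[0,0,0]],
    [0.7,[0,0,-6],[0,0,0]],
    [0.7,[0,0,-6],[0,0,0]],
  ],
)

```text
clock: 7.32
tool_pos: [0.5097, 0.2081, 0.0459]
orientation: [180.0, 0.0, -175.3]
force: [-0.8, 0.2, -0.9]
opening: 0.0594
gripper_force: 30.0
```

Emit:
step_arm(
  rows=[
    [0.7,[0,0,-1],[0,0,0]],
    [0.3,[0,0,-1],[0,0,0]],
    [0.1,[0,0,-1],[0,0,0]],
    [0.1,[0,0,-1],[0,0,0]],
    [0,[0,0,-1],[0,0,0]],
  ],
)

```text
clock: 7.73
tool_pos: [0.5096, 0.208, 0.0447]
orientation: [180.0, 0.0, -175.3]
force: [-0.2, 0.6, -1.0]
opening: 0.0761
gripper_force: 0.0
```

Emit:
step_arm(
  rows=[
    [0,[0,0,10],[0,0,0]],
    [0,[0,0,45],[0,0,0]],
    [0,[0,0,85],[0,0,0]],
    [0,[-30,0,110],[0,0,0]],
    [0,[-60,0,130],[0,0,0]],
  ],
)

```text
clock: 8.15
tool_pos: [0.4504, 0.2084, 0.1776]
orientation: [179.9, 0.2, -175.3]
force: [-0.6, 1.1, 2.1]
opening: 0.0878
gripper_force: 0.0
```

```bash
python3 - <<'E'
from h import *
ctrl.snapshot("wrist");ctrl.snapshot("wrist")
W,w=snap("wrist","w6.png");o=ctrl.get_obs();print(o["tool_pos"]);lime(W,w);ring(W,w,(.5095,.2075),.06,.021,60)
C,c=snap("scene","scene2.png");lime(C,c);ring(C,c,(.477,-.326),.016,.015,90)
S,s=snap("side","side2.png");lime(S,s)
E
```

```text
[0.44909765 0.20863091 0.17765314]
lime [ 32.8 255.3] [44. 70.] z.018 [ 0.5511 -0.0871  0.018 ] z.024 [ 0.5476 -0.0817  0.024 ]
lime [314.8 253.7] [63. 63.] z.018 [0.526  0.2085 0.018 ] z.024 [0.5229 0.2084 0.024 ]
ring [314.6 258.2] [40.6 45.2] [0.509  0.2075 0.06  ]
lime [274.8 224.1] [19. 23.] z.018 [ 0.4696 -0.2159  0.018 ] z.024 [ 0.4739 -0.2177  0.024 ]
lime [336.9 225. ] [23. 25.] z.018 [ 0.5538 -0.0829  0.018 ] z.024 [ 0.5577 -0.0854  0.024 ]
ring [237.2 245. ] [6.9 9.6] [ 0.4776 -0.3249  0.016 ]
```

View pics/w6.png

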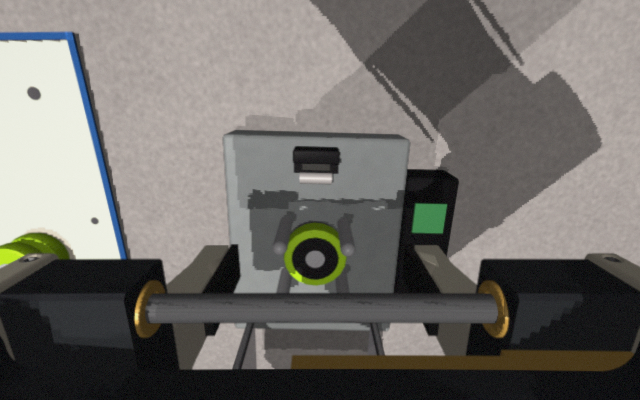

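The base sits between the pins at (315,258). Next is the spacer.

Emit:
step_arm(
  rows=[
    [0,[3,-38,0],[0,0,0]],
    [0,[6,-76,0],[0,0,0]],
    [0,[9,-114,0],[0,0,0]],
    [0,[12,-152,0],[0,0,0]],
    [0,[15,-190,0],[0,0,0]],
  ],
)

```text
clock: 8.82
tool_pos: [0.4645, 0.0159, 0.1736]
orientation: [-180.0, -0.1, -175.2]
force: [1.3, 0.1, 0.4]
opening: 0.0874
gripper_force: 0.0
```

Emit:
step_arm(
  rows=[
    [0,[0,-38,0],[0,0,0]],
    [0,[0,-76,0],[0,0,0]],
    [0,[0,-114,0],[0,0,0]],
    [0,[0,-152,0],[0,0,0]],
    [0,[0,-190,0],[0,0,0]],
  ],
)

```text
clock: 9.23
tool_pos: [0.4642, -0.1745, 0.1735]
orientation: [180.0, -0.1, -175.3]
force: [1.1, 0.4, 0.5]
opening: 0.0875
gripper_force: 0.0
```

Emit:
step_arm(
  rows=[
    [0,[0,-38,0],[0,0,0]],
    [0,[0,-76,-15],[0,0,0]],
    [0,[-2,-114,-30],[0,0,0]],
    [0,[-5,-152,-50],[0,0,0]],
    [0,[-5,-154,-50],[0,0,0]],
  ],
)

```text
clock: 9.65
tool_pos: [0.4566, -0.3304, 0.1191]
orientation: [179.8, -0.4, -175.5]
force: [-0.9, -0.1, -0.2]
opening: 0.0876
gripper_force: 0.0
```

```bash
python3 - <<'E'
from h import *
ctrl.snapshot("wrist");ctrl.snapshot("wrist")
W,w=snap("wrist","w7.png");o=ctrl.get_obs();print(o["tool_pos"]);lime(W,w)
for t in(50,80):ring(W,w,(.477,-.327),.016,.018,t)
E
```

```text
[ 0.4587582  -0.32686895  0.12291746]
lime [448.3 217. ] [66. 72.] z.018 [ 0.4616 -0.2203  0.018 ] z.024 [ 0.4596 -0.223   0.024 ]
ring [320.2 222.8] [28.8 30.8] [ 0.4761 -0.3276  0.016 ]
ring [320.3 222.6] [30.2 32. ] [ 0.4759 -0.3275  0.016 ]
```

Emit:
step_arm(
  rows=[
    [0,[17,-1,-10],[0,0,0]],
    [0,[17,-1,-45],[0,0,0]],
    [0,[17,-1,-80],[0,0,0]],
    [0,[17,-1,-105],[0,0,0]],
    [0,[17,-1,-108],[0,0,0]],
  ],
)

```text
clock: 10.22
tool_pos: [0.4744, -0.3248, 0.0127]
orientation: [179.8, -0.3, -175.2]
force: [-1.1, -0.1, -1.4]
opening: 0.088
gripper_force: 0.0
```

Emit:
step_arm(
  rows=[
    [0,[0,0,-3],[0,0,0]],
    [0,[0,0,-6],[0,0,0]],
    [0,[0,0,-6],[0,0,0]],
    [0.6,[0,0,-6],[0,0,0]],
    [0.7,[0,0,-6],[0,0,0]],
  ],
)

```text
clock: 10.63
tool_pos: [0.4775, -0.3273, 0.0121]
orientation: [-179.9, 0.1, -175.2]
force: [-0.4, -0.7, 0.8]
opening: 0.0791
gripper_force: 0.0
```

Emit:
step_arm(
  rows=[
    [0.7,[0,0,0],[0,0,0]],
    [0.7,[0,0,0],[0,0,0]],
    [0.7,[0,0,0],[0,0,0]],
    [0.7,[0,0,0],[0,0,0]],
    [0.7,[0,0,0],[0,0,0]],
  ],
)

```text
clock: 11.05
tool_pos: [0.4767, -0.3271, 0.011]
orientation: [-180.0, 0.0, -175.3]
force: [-0.8, 1.0, 5.5]
opening: 0.0587
gripper_force: 30.0
```

Emit:
step_arm(
  rows=[
    [0.7,[0,0,20],[0,0,0]],
    [0.7,[0,0,60],[0,0,0]],
    [0.7,[0,0,100],[0,0,0]],
    [0.7,[0,20,135],[0,0,0]],
    [0.7,[0,50,160],[0,0,0]],
  ],
)

```text
clock: 11.47
tool_pos: [0.4773, -0.2783, 0.1735]
orientation: [-179.9, 0.1, -175.4]
force: [1.2, 1.3, -0.0]
opening: 0.0585
gripper_force: 30.0
```

Emit:
step_arm(
  rows=[
    [0.7,[0,38,0],[0,0,0]],
    [0.7,[0,76,0],[0,0,0]],
    [0.7,[0,114,0],[0,0,0]],
    [0.7,[0,152,0],[0,0,0]],
    [0.7,[0,190,0],[0,0,0]],
  ],
)

```text
clock: 11.88
tool_pos: [0.4759, -0.0854, 0.1705]
orientation: [180.0, 0.0, -175.3]
force: [1.4, 1.3, -0.6]
opening: 0.0584
gripper_force: 30.0
```

Emit:
step_arm(
  rows=[
    [0.7,[0,38,0],[0,0,0]],
    [0.7,[0,76,0],[0,0,0]],
    [0.7,[0,114,0],[0,0,0]],
    [0.7,[0,152,0],[0,0,0]],
    [0.7,[0,190,0],[0,0,0]],
  ],
)

```text
clock: 12.3
tool_pos: [0.4759, 0.1047, 0.1706]
orientation: [180.0, 0.0, -175.3]
force: [0.6, -0.5, -0.9]
opening: 0.0584
gripper_force: 30.0
```

Emit:
step_arm(
  rows=[
    [0.7,[0,35,0],[0,0,0]],
    [0.7,[0,70,0],[0,0,0]],
    [0.7,[10,90,0],[0,0,0]],
    [0.7,[20,100,0],[0,0,0]],
    [0.7,[25,104,0],[0,0,0]],
  ],
)

```text
clock: 12.72
tool_pos: [0.5021, 0.2088, 0.1701]
orientation: [-180.0, -0.0, -175.1]
force: [0.9, 0.2, -0.0]
opening: 0.0585
gripper_force: 30.0
```

Emit:
step_arm(
  rows=[
    [0.7,[7,-1,0],[0,0,0]],
    [0.7,[7,-1,-25],[0,0,0]],
    [0.7,[7,-1,-45],[0,0,0]],
    [0.7,[7,-1,-56],[0,0,0]],
    [0.7,[7,-1,-56],[0,0,0]],
  ],
)

```text
clock: 13.13
tool_pos: [0.5069, 0.2035, 0.1118]
orientation: [-179.9, -0.3, -175.4]
force: [-0.0, 0.4, -0.2]
opening: 0.0585
gripper_force: 30.0
```

Emit:
step_arm(
  rows=[
    [0.7,[0,0,-5],[0,0,0]],
    [0.7,[0,0,-11],[0,0,0]],
    [0.7,[0,0,-17],[0,0,0]],
    [0.7,[0,0,-23],[0,0,0]],
    [0.7,[0,0,-23],[0,0,0]],
  ],
)

```text
clock: 13.55
tool_pos: [0.508, 0.2055, 0.0906]
orientation: [-180.0, -0.1, -175.3]
force: [-0.2, -0.2, -0.9]
opening: 0.0588
gripper_force: 30.0
```

Emit:
step_arm(
  rows=[
    [0.7,[1,1,-5],[0,0,0]],
    [0.7,[1,1,-11],[0,0,0]],
    [0.7,[1,1,-17],[0,0,0]],
    [0.7,[1,1,-22],[0,0,0]],
    [0.7,[1,1,-22],[0,0,0]],
  ],
)

```text
clock: 13.97
tool_pos: [0.5088, 0.2065, 0.0682]
orientation: [-179.9, -0.1, -175.3]
force: [-0.3, -0.8, -0.1]
opening: 0.0584
gripper_force: 30.0
```

Emit:
step_arm(
  rows=[
    [0.7,[0,0,0],[0,0,0]],
    [0.7,[0,0,0],[0,0,0]],
    [0.3,[0,0,0],[0,0,0]],
    [0.1,[0,0,0],[0,0,0]],
    [0,[0,0,0],[0,0,0]],
  ],
)

```text
clock: 14.38
tool_pos: [0.5098, 0.2071, 0.0699]
orientation: [180.0, 0.0, -175.3]
force: [-0.3, -0.2, 0.8]
opening: 0.0697
gripper_force: 0.0
```

Emit:
step_arm(
  rows=[
    [0,[0,0,10],[0,0,0]],
    [0,[0,0,45],[0,0,0]],
    [0,[0,0,85],[0,0,0]],
    [0,[-30,0,110],[0,0,0]],
    [0,[-60,0,115],[0,0,0]],
  ],
)

```text
clock: 14.8
tool_pos: [0.4518, 0.2084, 0.1899]
orientation: [179.8, 0.4, -175.3]
force: [-0.6, 1.1, -0.4]
opening: 0.0873
gripper_force: 0.0
```

```bash
python3 - <<'E'
from h import *
ctrl.snapshot("wrist");ctrl.snapshot("wrist")
W,w=snap("wrist","w8.png");o=ctrl.get_obs();print(o["tool_pos"]);ring(W,w,(.509,.2075),.072,.018,60)
S,s=snap("side","side3.png"); C,c=snap("scene","scene3.png")
lime(C,c);lime(S,s)
d=cv2.imread('pics/w8.png')
cv2.imwrite('pics/crop5.png',cv2.resize(d[120:320,220:420],(600,600),interpolation=2))
E
```

```text
[0.44864239 0.20723037 0.18694091]
ring [315.3 260.9] [25.7 28.3] [0.5088 0.2066 0.072 ]
lime [274.8 224.1] [19. 23.] z.018 [ 0.4694 -0.2159  0.018 ] z.024 [ 0.4738 -0.2177  0.024 ]
lime [336.9 225. ] [23. 25.] z.018 [ 0.5539 -0.0829  0.018 ] z.024 [ 0.5578 -0.0854  0.024 ]
```

View pics/crop5.png

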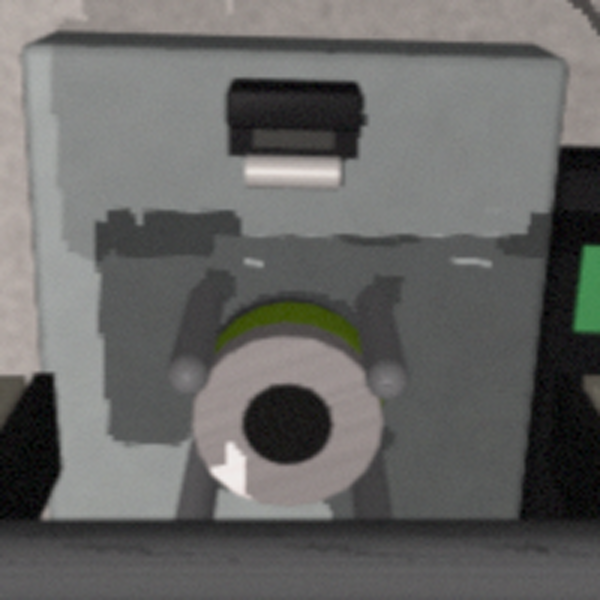

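The spacer lies flat between the pins on the base. Now the cap.

Emit:
step_arm(
  rows=[
    [0,[0,-38,0],[0,0,0]],
    [0,[0,-76,0],[0,0,0]],
    [0,[0,-114,0],[0,0,0]],
    [0,[0,-152,0],[0,0,0]],
    [0,[0,-190,0],[0,0,0]],
  ],
)

```text
clock: 15.47
tool_pos: [0.4496, 0.0151, 0.1843]
orientation: [-180.0, -0.0, -175.2]
force: [1.0, 0.9, 0.3]
opening: 0.0875
gripper_force: 0.0
```

Emit:
step_arm(
  rows=[
    [0,[0,-38,0],[0,0,0]],
    [0,[0,-76,-10],[0,0,0]],
    [0,[0,-114,-20],[0,0,0]],
    [0,[0,-152,-30],[0,0,0]],
    [0,[0,-190,-45],[0,0,0]],
  ],
)

```text
clock: 15.88
tool_pos: [0.4502, -0.1755, 0.1396]
orientation: [-180.0, 0.1, -175.3]
force: [2.2, -0.2, 0.3]
opening: 0.0875
gripper_force: 0.0
```

Emit:
step_arm(
  rows=[
    [0,[-5,-30,-10],[0,0,0]],
    [0,[-10,-45,-20],[0,0,0]],
    [0,[-10,-45,-20],[0,0,0]],
    [0,[-10,-45,-20],[0,0,0]],
    [0,[-10,-45,-20],[0,0,0]],
  ],
)

```text
clock: 16.3
tool_pos: [0.4399, -0.2183, 0.1194]
orientation: [-180.0, -0.0, -175.3]
force: [-0.8, 0.0, -0.1]
opening: 0.0879
gripper_force: 0.0
```

```bash
python3 - <<'E'
from h import *
ctrl.snapshot("wrist")
W,w=snap("wrist","w9.png");o=ctrl.get_obs();print(o["tool_pos"]);lime(W,w)
u=proj(w,[[.466,-.217,.028]])[0].astype(int);print(u)
# boss: low-saturation blob inside lime
hsv=cv2.cvtColor(W,cv2.COLOR_RGB2HSV)
for c in blobs(W,(30,120,60),(45,255,255),300):
    k=np.zeros(W.shape[:2],np.uint8);cv2.drawContours(k,[cv2.convexHull(c)],-1,255,-1)
    k=cv2.erode(k,np.ones((5,5)))&((hsv[...,1]<70)*255).astype(np.uint8)
    cs,_=cv2.findContours(k,0,1)
    for q in cs:
        if cv2.contourArea(q)>100:
            e=cv2.fitEllipse(cv2.convexHull(q));print('boss',np.round(e[0]),np.round(e[1]),onz(w,[e[0]],.026)[0].round(4))
E
```

```text
[ 0.44025473 -0.217621    0.11995198]
lime [429.8 345.8] [19. 54.] z.018 [ 0.5746 -0.1028  0.018 ] z.024 [ 0.5695 -0.1057  0.024 ]
lime [319.7 226.9] [66. 68.] z.018 [ 0.4611 -0.2179  0.018 ] z.024 [ 0.4587 -0.2181  0.024 ]
[320 237]
boss [320. 233.] [28. 29.] [ 0.463  -0.2177  0.026 ]
```

Emit:
step_arm(
  rows=[
    [0,[24,0,-10],[0,0,0]],
    [0,[24,0,-45],[0,0,0]],
    [0,[24,0,-80],[0,0,0]],
    [0,[24,0,-105],[0,0,0]],
    [0,[24,0,-107],[0,0,0]],
  ],
)

```text
clock: 16.82
tool_pos: [0.4612, -0.2167, 0.009]
orientation: [179.9, -0.4, -175.2]
force: [-0.8, 0.9, 0.1]
opening: 0.0877
gripper_force: 0.0
```

Emit:
step_arm(
  rows=[
    [0,[0,0,-3],[0,0,0]],
    [0,[0,0,-3],[0,0,0]],
    [0,[0,0,-3],[0,0,0]],
    [0,[0,0,-3],[0,0,0]],
    [0,[0,0,-3],[0,0,0]],
  ],
)

```text
clock: 17.23
tool_pos: [0.4645, -0.2181, 0.011]
orientation: [-180.0, 0.2, -175.2]
force: [-1.3, -1.0, 0.3]
opening: 0.0876
gripper_force: 0.0
```

Emit:
step_arm(
  rows=[
    [0.6,[0,0,0],[0,0,0]],
    [0.7,[0,0,0],[0,0,0]],
    [0.7,[0,0,0],[0,0,0]],
    [0.7,[0,0,0],[0,0,0]],
    [0.7,[0,0,0],[0,0,0]],
  ],
)

```text
clock: 17.65
tool_pos: [0.4635, -0.2181, 0.0096]
orientation: [-180.0, 0.0, -175.3]
force: [-0.6, 0.6, 0.2]
opening: 0.06
gripper_force: 0.9
```

Emit:
step_arm(
  rows=[
    [0.7,[0,0,0],[0,0,0]],
    [0.7,[0,0,0],[0,0,0]],
    [0.7,[0,0,35],[0,0,0]],
    [0.7,[0,0,75],[0,0,0]],
    [0.7,[0,0,115],[0,0,0]],
  ],
)

```text
clock: 18.07
tool_pos: [0.4624, -0.218, 0.1251]
orientation: [180.0, -0.2, -175.3]
force: [0.7, 0.3, -0.6]
opening: 0.0587
gripper_force: 30.0
```

Emit:
step_arm(
  rows=[
    [0.7,[0,25,30],[0,0,0]],
    [0.7,[0,63,50],[0,0,0]],
    [0.7,[0,101,50],[0,0,0]],
    [0.7,[0,139,50],[0,0,0]],
    [0.7,[0,177,50],[0,0,0]],
  ],
)

```text
clock: 18.48
tool_pos: [0.4632, -0.0395, 0.1752]
orientation: [180.0, 0.1, -175.3]
force: [1.3, 0.2, -0.1]
opening: 0.0593
gripper_force: 30.0
```

Emit:
step_arm(
  rows=[
    [0.7,[0,38,0],[0,0,0]],
    [0.7,[0,76,0],[0,0,0]],
    [0.7,[0,114,0],[0,0,0]],
    [0.7,[0,152,0],[0,0,0]],
    [0.7,[10,190,0],[0,0,0]],
  ],
)

```text
clock: 18.9
tool_pos: [0.4719, 0.1505, 0.1747]
orientation: [180.0, -0.0, -175.2]
force: [1.0, -0.8, -1.1]
opening: 0.0587
gripper_force: 30.0
```

Emit:
step_arm(
  rows=[
    [0.7,[10,30,0],[0,0,0]],
    [0.7,[20,50,0],[0,0,0]],
    [0.7,[30,58,0],[0,0,0]],
    [0.7,[35,58,0],[0,0,0]],
    [0.7,[35,58,0],[0,0,0]],
  ],
)

```text
clock: 19.32
tool_pos: [0.5088, 0.2071, 0.1738]
orientation: [-180.0, -0.1, -175.2]
force: [0.2, 0.9, -0.7]
opening: 0.0591
gripper_force: 30.0
```

```bash
python3 - <<'E'
from h import *
ctrl.snapshot("wrist")
W,w=snap("wrist","w10.png");o=ctrl.get_obs();print(o["tool_pos"],o["opening"],o["gripper_force"]);t=o["tool_pos"]
for c in blobs(W,(30,120,60),(45,255,255),300):
    e=cv2.fitEllipse(cv2.convexHull(c));print(np.round(e[0],1),np.round(e[1]),onz(w,[e[0]],t[2]+.008)[0].round(4))
E
```

```text
[0.50802184 0.20610509 0.1741212 ] 0.058993443949649164 29.999849796295166
[321.1 265.9] [110. 113.] [0.505  0.2055 0.1821]
[ 15.  213.6] [62. 91.] [0.4888 0.0591 0.1821]
```

Emit:
step_arm(
  rows=[
    [0.7,[1.5,1,-20],[0,0,0]],
    [0.7,[1.5,1,-40],[0,0,0]],
    [0.7,[1.5,1,-54],[0,0,0]],
    [0.7,[1.5,1,-60],[0,0,0]],
    [0.7,[1.5,1,-60],[0,0,0]],
  ],
)

```text
clock: 19.83
tool_pos: [0.509, 0.2066, 0.1135]
orientation: [-179.9, -0.1, -175.3]
force: [0.2, 0.1, -0.7]
opening: 0.059
gripper_force: 30.0
```

Emit:
step_arm(
  rows=[
    [0.7,[0,0,-3],[0,0,0]],
    [0.7,[0,0,-9],[0,0,0]],
    [0.7,[0,0,-15],[0,0,0]],
    [0.7,[0,0,-18],[0,0,0]],
    [0.7,[0,0,-18],[0,0,0]],
  ],
)

```text
clock: 20.25
tool_pos: [0.5096, 0.2077, 0.0959]
orientation: [-180.0, -0.1, -175.3]
force: [-0.3, -0.3, -0.9]
opening: 0.0588
gripper_force: 30.0
```

Emit:
step_arm(
  rows=[
    [0.7,[0,0,-4],[0,0,0]],
    [0.7,[0,0,-9],[0,0,0]],
    [0.7,[0,0,-13],[0,0,0]],
    [0.7,[0,0,-17],[0,0,0]],
    [0.7,[0,0,-17],[0,0,0]],
  ],
)

```text
clock: 20.67
tool_pos: [0.5095, 0.2076, 0.0785]
orientation: [-180.0, -0.1, -175.3]
force: [-0.3, -0.4, -0.5]
opening: 0.0591
gripper_force: 30.0
```

Emit:
step_arm(
  rows=[
    [0.7,[0,0,-1],[0,0,0]],
    [0.7,[0,0,-1],[0,0,0]],
    [0.3,[0,0,-1],[0,0,0]],
    [0.1,[0,0,-1],[0,0,0]],
    [0,[0,0,-1],[0,0,0]],
  ],
)

```text
clock: 21.08
tool_pos: [0.5102, 0.2081, 0.0788]
orientation: [180.0, 0.0, -175.3]
force: [-0.9, 0.0, -0.2]
opening: 0.0697
gripper_force: 0.0
```

Emit:
step_arm(
  rows=[
    [0,[0,0,10],[0,0,0]],
    [0,[0,0,45],[0,0,0]],
    [0,[0,0,85],[0,0,0]],
    [0,[-30,0,110],[0,0,0]],
    [0,[-60,0,110],[0,0,0]],
  ],
)

```text
clock: 21.5
tool_pos: [0.4528, 0.2098, 0.1947]
orientation: [179.7, 0.5, -175.3]
force: [-1.0, 2.0, 0.9]
opening: 0.0877
gripper_force: 0.0
```

```bash
python3 - <<'E'
from h import *
ctrl.snapshot("wrist");ctrl.snapshot("wrist")
W,w=snap("wrist","w11.png");C,c=snap("scene","scene4.png");print(ctrl.get_obs()["tool_pos"])
a=cv2.resize(cv2.imread('pics/w11.png')[120:320,220:420],(400,400),interpolation=2)
b=cv2.resize(cv2.imread('pics/scene4.png')[110:220,370:500],(400,400),interpolation=2)
cv2.imwrite('pics/crop6.png',np.hstack([a,b]));lime(C,c)
for q in blobs(W,(30,120,60),(45,255,255),300):
    e=cv2.fitEllipse(cv2.convexHull(q));print(np.round(e[0],1),np.round(e[1]),onz(w,[e[0]],.086)[0].round(4))
E
```

```text
[0.44979646 0.20822896 0.19007802]
lime [336.9 225. ] [23. 25.] z.018 [ 0.5537 -0.0829  0.018 ] z.024 [ 0.5576 -0.0854  0.024 ]
[315.3 265. ] [63. 65.] [0.5072 0.2073 0.086 ]
[ 37.4 256.4] [51. 80.] [ 0.5176 -0.0338  0.086 ]
```

View pics/crop6.png

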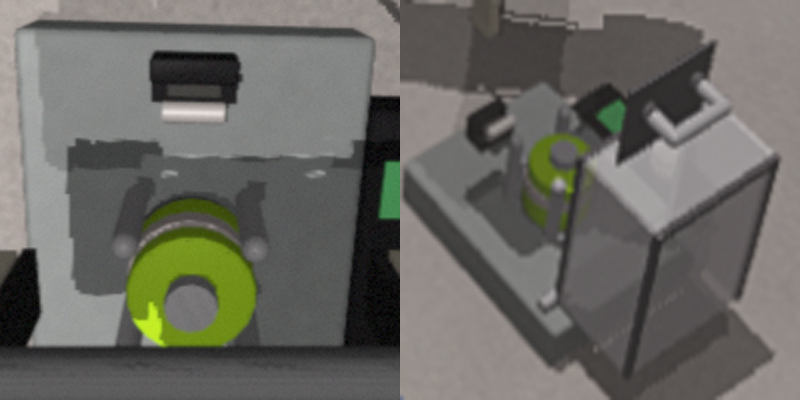

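The cap is boss up on the stack between the pins, and the guard stands open with its bar on the +x side. I'll shut the fingers, go over the guard to its far side, and push the bar along its arc.

Emit:
step_arm(
  rows=[
    [1,[0,0,40],[0,0,0]],
    [1,[0,0,80],[0,0,0]],
    [1,[0,0,120],[0,0,0]],
    [1,[38,3,120],[0,0,0]],
    [1,[76,6,120],[0,0,0]],
  ],
)

```text
clock: 22.12
tool_pos: [0.5281, 0.2148, 0.3133]
orientation: [179.7, 0.4, -175.1]
force: [-0.9, 1.6, 0.4]
opening: 0.06
gripper_force: 0.0
```

Emit:
step_arm(
  rows=[
    [1,[38,2,0],[0,0,0]],
    [1,[76,4,0],[0,0,0]],
    [1,[114,6,0],[0,0,0]],
    [1,[152,7,0],[0,0,0]],
    [1,[158,7,0],[0,0,0]],
  ],
)

```text
clock: 22.53
tool_pos: [0.6889, 0.2199, 0.3041]
orientation: [-179.8, -0.2, -175.4]
force: [-1.7, -0.2, -1.8]
opening: 0.0267
gripper_force: 0.0
```

Emit:
step_arm(
  rows=[
    [1,[0,0,0],[0,0,0]],
    [1,[0,0,-30],[0,0,0]],
    [1,[0,0,-60],[0,0,0]],
    [1,[0,0,-88],[0,0,0]],
    [1,[0,0,-88],[0,0,0]],
  ],
)

```text
clock: 22.95
tool_pos: [0.6806, 0.2198, 0.2141]
orientation: [-179.8, -0.5, -175.3]
force: [-1.7, -0.6, -1.6]
opening: 0.0008
gripper_force: 0.0
```

Emit:
step_arm(
  rows=[
    [1,[-10,-1,0],[0,0,0]],
    [1,[-20,-2,0],[0,0,0]],
    [1,[-30,-2,0],[0,0,0]],
    [1,[-40,-3,1],[0,0,0]],
    [1,[-50,-4,2],[0,0,0]],
  ],
)

```text
clock: 23.37
tool_pos: [0.6337, 0.2173, 0.2245]
orientation: [179.9, 0.2, -175.2]
force: [1.3, 0.4, 1.2]
opening: 0.0003
gripper_force: 0.7
```

Emit:
step_arm(
  rows=[
    [1,[-10,-1,2],[0,0,0]],
    [1,[-20,-2,4],[0,0,0]],
    [1,[-30,-2,6],[0,0,0]],
    [1,[-40,-3,8],[0,0,0]],
    [1,[-47,-4,9],[0,0,0]],
  ],
)

```text
clock: 23.78
tool_pos: [0.5858, 0.2129, 0.232]
orientation: [180.0, 0.0, -175.2]
force: [0.9, -0.4, -0.9]
opening: 0.0006
gripper_force: 0.3
```

Emit:
step_arm(
  rows=[
    [1,[-18,-1.5,0],[0,0,0]],
    [1,[-37,-3,-2],[0,0,0]],
    [1,[-56,-4,-8],[0,0,0]],
    [1,[-74,-5.5,-15],[0,0,0]],
    [1,[-92,-7,-24],[0,0,0]],
  ],
)

```text
clock: 24.2
tool_pos: [0.494, 0.2057, 0.2077]
orientation: [180.0, 0.0, -175.3]
force: [0.1, 0.2, 0.4]
opening: 0.0004
gripper_force: 0.1
```

Emit:
step_arm(
  rows=[
    [1,[-15,-1,-8],[0,0,0]],
    [1,[-30,-2,-19],[0,0,0]],
    [1,[-42,-3,-29],[0,0,0]],
    [1,[-52,-4,-39],[0,0,0]],
    [1,[-60,-4.5,-48],[0,0,0]],
  ],
)

```text
clock: 24.62
tool_pos: [0.4336, 0.2009, 0.1591]
orientation: [-180.0, -0.0, -175.2]
force: [-0.0, 0.0, -1.4]
opening: 0.0006
gripper_force: 0.0
```

```bash
python3 - <<'E'
from h import *
ctrl.snapshot("wrist")
W,w=snap("wrist","w12.png");C,c=snap("scene","scene5.png");print(ctrl.get_obs()["tool_pos"])
b=cv2.resize(cv2.imread('pics/scene5.png')[90:220,340:500],(640,520),interpolation=2)
cv2.imwrite('pics/crop7.png',b)
E
```

```text
[0.43431368 0.20106435 0.15948502]
```

View pics/crop7.png

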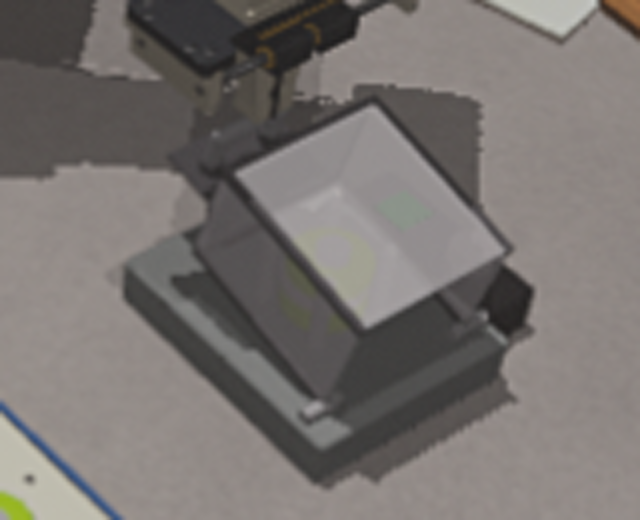

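The guard follows the fingers and is nearly down. I'll continue down to its rest on the catch.

Emit:
step_arm(
  rows=[
    [1,[-7,-0.5,-9],[0,0,0]],
    [1,[-13,-1,-18],[0,0,0]],
    [1,[-18,-1.5,-26],[0,0,0]],
    [1,[-21,-1.5,-31],[0,0,0]],
    [1,[-23,-1.5,-33],[0,0,0]],
  ],
)

```text
clock: 25.18
tool_pos: [0.4114, 0.1996, 0.1257]
orientation: [-179.9, -0.1, -175.3]
force: [-0.5, 0.0, 0.8]
opening: 0.0004
gripper_force: 0.0
```

Emit:
step_arm(
  rows=[
    [1,[0,0,-1],[0,0,0]],
    [1,[-1,0,-3],[0,0,0]],
    [1,[-2,0,-5],[0,0,0]],
    [1,[-2,0,-6],[0,0,0]],
    [1,[-2,0,-6],[0,0,0]],
  ],
)

```text
clock: 25.6
tool_pos: [0.41, 0.2, 0.1205]
orientation: [-180.0, -0.0, -175.3]
force: [-0.2, 0.4, -0.5]
opening: 0.0004
gripper_force: 0.0
```

Emit:
step_arm(
  rows=[
    [1,[0,0,-1],[0,0,0]],
    [1,[0,0,-2],[0,0,0]],
    [1,[-1,0,-3],[0,0,0]],
    [1,[-1,0,-4],[0,0,0]],
    [1,[-1,0,-4],[0,0,0]],
  ],
)

```text
clock: 26.02
tool_pos: [0.4099, 0.2002, 0.1176]
orientation: [180.0, 0.1, -175.2]
force: [-0.1, -2.5, 8.4]
opening: 0.0002
gripper_force: 4.2
```

Emit:
step_arm(
  rows=[
    [1,[0,0,-1],[0,0,0]],
    [1,[0,0,-2],[0,0,0]],
    [1,[0,0,-2],[0,0,0]],
    [1,[0,0,-2],[0,0,0]],
    [1,[0,0,-2],[0,0,0]],
  ],
)

```text
clock: 26.43
tool_pos: [0.4096, 0.2002, 0.1159]
orientation: [180.0, 0.1, -175.2]
force: [-3.9, -2.2, 13.6]
opening: 0.0004
gripper_force: 7.1
```

Emit:
step_arm(
  rows=[
    [1,[0,0,-1],[0,0,0]],
    [1,[0,0,-2],[0,0,0]],
    [1,[0,0,-3],[0,0,0]],
    [1,[0,0,-3],[0,0,0]],
    [1,[0,0,-3],[0,0,0]],
  ],
)

```text
clock: 26.85
tool_pos: [0.4083, 0.1999, 0.112]
orientation: [180.0, -0.0, -175.3]
force: [-7.2, 0.5, 9.9]
opening: 0.0004
gripper_force: 4.8
```

Emit:
step_arm(
  rows=[
    [1,[0,0,-1],[0,0,0]],
    [1,[0,0,-2],[0,0,0]],
    [1,[0,0,-3],[0,0,0]],
    [1,[0,0,-3],[0,0,0]],
    [1,[0,0,-3],[0,0,0]],
  ],
)

```text
clock: 27.27
tool_pos: [0.409, 0.2, 0.1085]
orientation: [180.0, 0.0, -175.3]
force: [-0.4, 0.4, -0.3]
opening: 0.0007
gripper_force: 0.0
```

Emit:
step_arm(
  rows=[
    [1,[0,0,-1],[0,0,0]],
    [1,[0,0,-2],[0,0,0]],
    [1,[0,0,-3],[0,0,0]],
    [1,[0,0,-3],[0,0,0]],
    [1,[0,0,-3],[0,0,0]],
  ],
)

```text
clock: 27.68
tool_pos: [0.4093, 0.2001, 0.1065]
orientation: [180.0, 0.0, -175.2]
force: [-4.8, -1.0, 12.5]
opening: 0.0003
gripper_force: 6.6
```

Emit:
step_arm(
  rows=[
    [1,[0,0,-1],[0,0,0]],
    [1,[0,0,-2],[0,0,0]],
    [1,[0,0,-2],[0,0,0]],
    [1,[0,0,-2],[0,0,0]],
    [1,[0,0,-2],[0,0,0]],
  ],
)

```text
clock: 28.1
tool_pos: [0.4096, 0.2002, 0.1059]
orientation: [180.0, 0.1, -175.2]
force: [-11.0, -2.6, 28.6]
opening: 0.0005
gripper_force: 14.5
```

Stiff at z=0.106 with 28 N, so it is home. Now open and grip over the bar's stems.

Emit:
step_arm(
  rows=[
    [1,[0,0,15],[0,0,0]],
    [0,[-5,0,35],[0,0,0]],
    [0,[-5,0,35],[0,0,0]],
    [0,[-5,0,35],[0,0,0]],
    [0,[-5,0,35],[0,0,0]],
  ],
)

```text
clock: 28.52
tool_pos: [0.4039, 0.1999, 0.1383]
orientation: [180.0, -0.0, -175.3]
force: [0.2, 0.7, -0.3]
opening: 0.0217
gripper_force: 0.0
```

Emit:
step_arm(
  rows=[
    [0,[0,0,0],[0,0,0]],
    [0,[0,0,0],[0,0,0]],
    [0,[0,0,0],[0,0,0]],
    [0,[0,0,0],[0,0,0]],
    [0,[0,0,0],[0,0,0]],
  ],
)

```text
clock: 28.93
tool_pos: [0.404, 0.1998, 0.1383]
orientation: [-180.0, -0.0, -175.3]
force: [0.7, 0.6, -0.1]
opening: 0.0547
gripper_force: 0.0
```

```bash
python3 - <<'E'
from h import *
ctrl.snapshot("wrist")
W,w=snap("wrist","w13.png");C,c=snap("scene","scene6.png");o=ctrl.get_obs();print(o["tool_pos"],o["force"],o["opening"])
print(proj(w,[[.4045,.1995,.101]]),proj(c,[[.4045,.1995,.101]]))
a=cv2.resize(cv2.imread('pics/w13.png'),(480,300),interpolation=2)
b=cv2.resize(cv2.imread('pics/scene6.png')[90:210,340:468],(320,300),interpolation=2)
cv2.imwrite('pics/crop8.png',np.hstack([a,b]))
E
```

```text
[0.40400339 0.1999311  0.13846091] [-0.7517293   0.26634056  0.30573502] 0.06717372852526299
[[321.46726781 235.96855565]] [[395.43126441 127.45317376]]
```

View pics/crop8.png

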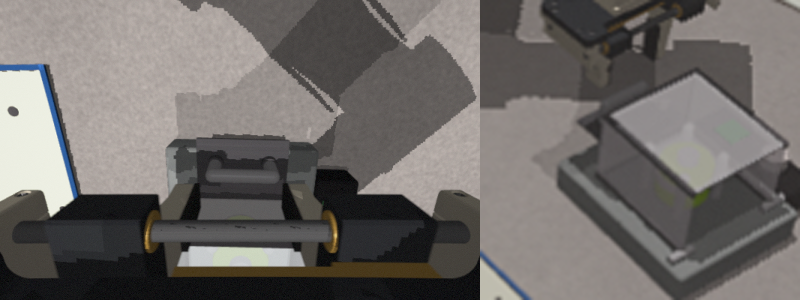

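The bar appears at about (323,235) against a predicted (321,236), and the guard sits shut. I'll descend and grip the stems.

Emit:
step_arm(
  rows=[
    [0,[0,0,0],[0,0,0]],
    [0,[0,0,0],[0,0,0]],
    [0,[0,0,0],[0,0,0]],
    [0,[0,0,-8],[0,0,0]],
    [0,[0,0,-16],[0,0,0]],
  ],
)

```text
clock: 29.5
tool_pos: [0.4042, 0.2002, 0.1222]
orientation: [179.9, 0.0, -175.3]
force: [0.9, 0.9, -0.3]
opening: 0.0878
gripper_force: 0.0
```

Emit:
step_arm(
  rows=[
    [0,[0,0,-8],[0,0,0]],
    [0,[0,0,-16],[0,0,0]],
    [0,[0,0,-24],[0,0,0]],
    [0,[0,0,-32],[0,0,0]],
    [0,[0,0,-36],[0,0,0]],
  ],
)

```text
clock: 29.92
tool_pos: [0.4036, 0.1995, 0.0851]
orientation: [-179.9, -0.1, -175.3]
force: [0.6, -0.5, 0.1]
opening: 0.0877
gripper_force: 0.0
```

Emit:
step_arm(
  rows=[
    [0.3,[0,0,0],[0,0,0]],
    [0.5,[0,0,0],[0,0,0]],
    [0.6,[0,0,0],[0,0,0]],
    [0.6,[0,0,0],[0,0,0]],
    [0.6,[0,0,0],[0,0,0]],
  ],
)

```text
clock: 30.33
tool_pos: [0.4043, 0.201, 0.0871]
orientation: [179.9, 0.1, -175.3]
force: [-1.9, 4.1, 0.9]
opening: 0.0626
gripper_force: 30.0
```

Emit:
step_arm(
  rows=[
    [0.6,[0,0,1],[0,0,0]],
    [0.6,[0,0,2],[0,0,0]],
    [0.6,[0,0,3],[0,0,0]],
    [0.6,[0,0,4],[0,0,0]],
    [0.6,[0,0,4],[0,0,0]],
  ],
)

```text
clock: 30.75
tool_pos: [0.4043, 0.2009, 0.0909]
orientation: [179.9, 0.1, -175.2]
force: [-0.5, 4.9, -4.7]
opening: 0.0629
gripper_force: 30.0
```

Emit:
step_arm(
  rows=[
    [0.6,[0,0,1],[0,0,0]],
    [0.6,[0,0,2],[0,0,0]],
    [0.6,[0,0,3],[0,0,0]],
    [0.6,[0,0,4],[0,0,0]],
    [0.6,[0,0,4],[0,0,0]],
  ],
)

```text
clock: 31.17
tool_pos: [0.4043, 0.2009, 0.0948]
orientation: [179.9, 0.1, -175.2]
force: [-0.1, 4.8, -5.7]
opening: 0.0632
gripper_force: 30.0
```

Emit:
step_arm(
  rows=[
    [0.6,[0,0,1],[0,0,0]],
    [0.6,[0,0,2],[0,0,0]],
    [0.6,[0,0,2],[0,0,0]],
    [0.6,[0,0,2],[0,0,0]],
    [0.6,[0,0,2],[0,0,0]],
  ],
)

```text
clock: 31.58
tool_pos: [0.4043, 0.2009, 0.0967]
orientation: [179.9, 0.1, -175.2]
force: [-0.7, 6.0, -5.4]
opening: 0.0627
gripper_force: 30.0
```

```bash
python3 - <<'E'
from h import *
C,c=snap("scene","scene7.png");o=ctrl.get_obs();print(o["tool_pos"],o["force"],o["opening"])
a=cv2.imread('pics/scene6.png',0).astype(int);b=cv2.cvtColor(C,cv2.COLOR_RGB2GRAY).astype(int)
# hood far-top corner region (hinge side edge + front top edge), compare
hx=np.array([.584,.213,.045]);e=np.array([.997,.075,0]);n=np.array([-.075,.997,0]);z=np.array([0,0,1])
def P(l,y,h,th):return hx+e*(-l*np.cos(th)+h*np.sin(th))+n*y+z*(l*np.sin(th)+h*np.cos(th))
for th in(0,.06):print(th,proj(c,[P(.14,.065,.09,th),P(.14,-.065,.09,th)]).round(1))
for s in range(-3,4):
    r=np.roll(a,-s,0)[100:175,385:460];print(s,np.abs(r-b[100:175,385:460]).mean().round(2))
E
```

```text
[0.40429117 0.20087002 0.09665514] [ 0.06441606  5.40987365 -6.02465505] 0.06298095100739595
0 [[424.5 116.8]
 [387.8 135.7]]
0.06 [[426.3 115.6]
 [389.5 134.6]]
-3 16.39
-2 13.89
-1 10.62
0 6.91
1 10.47
2 13.79
3 16.29
```

The force follows the spring (about 4.7 to 5.8 N over 9.6 mm) and the guard hasn't moved, so the catch holds. I'll let the bar back, release and retreat.

Emit:
step_arm(
  rows=[
    [0.6,[0,0,-2],[0,0,0]],
    [0.6,[0,0,-4],[0,0,0]],
    [0.6,[0,0,-6],[0,0,0]],
    [0.6,[0,0,-8],[0,0,0]],
    [0.6,[0,0,-10],[0,0,0]],
  ],
)

```text
clock: 32.05
tool_pos: [0.4044, 0.2009, 0.0868]
orientation: [179.9, 0.1, -175.2]
force: [-4.6, 4.8, 12.8]
opening: 0.0631
gripper_force: 30.0
```

Emit:
step_arm(
  rows=[
    [0.6,[0,0,0],[0,0,0]],
    [0.3,[0,0,0],[0,0,0]],
    [0,[0,0,0],[0,0,0]],
    [0,[0,0,0],[0,0,0]],
    [0,[0,0,0],[0,0,0]],
  ],
)

```text
clock: 32.47
tool_pos: [0.404, 0.1996, 0.0867]
orientation: [-180.0, -0.0, -175.3]
force: [-0.1, 0.6, 0.6]
opening: 0.0771
gripper_force: 0.0
```

Emit:
step_arm(
  rows=[
    [0,[0,0,0],[0,0,0]],
    [0,[0,0,10],[0,0,0]],
    [0,[0,0,30],[0,0,0]],
    [0,[0,0,60],[0,0,0]],
    [0,[0,0,95],[0,0,0]],
  ],
)

```text
clock: 32.88
tool_pos: [0.4031, 0.1987, 0.1814]
orientation: [-179.8, -0.2, -175.3]
force: [1.7, 0.7, -0.0]
opening: 0.0877
gripper_force: 0.0
```

Emit:
step_arm(
  rows=[
    [0,[0,-35,30],[0,0,0]],
    [0,[5,-75,30],[0,0,0]],
    [0,[10,-115,30],[0,0,0]],
    [0,[10,-150,30],[0,0,0]],
    [0,[10,-150,30],[0,0,0]],
  ],
)

```text
clock: 33.3
tool_pos: [0.4128, 0.0453, 0.2117]
orientation: [-180.0, -0.0, -175.5]
force: [-0.4, -0.4, -1.3]
opening: 0.0875
gripper_force: 0.0
```

```bash
python3 - <<'E'
from h import *
ctrl.snapshot("scene")
C,c=snap("scene","scene8.png");S,s=snap("side","side8.png");o=ctrl.get_obs();print(o["tool_pos"],o["force"])
a=cv2.imread('pics/scene6.png',0).astype(int);b=cv2.cvtColor(C,cv2.COLOR_RGB2GRAY).astype(int)
for q in range(-2,3): print(q,np.abs(np.roll(a,-q,0)[110:175,400:460]-b[110:175,400:460]).mean().round(2))
lime(C,c)
E
```

```text
[0.414036   0.04938314 0.21168362] [ 0.79393516 -0.15877388  0.1090647 ]
-2 19.1
-1 15.65
0 12.25
1 15.62
2 18.89
lime [337. 225.] [23. 25.] z.018 [ 0.554  -0.0828  0.018 ] z.024 [ 0.5579 -0.0853  0.024 ]
```

```bash
python3 -c "
from plant import ctrl
print(ctrl.close_job())"
```

```text
the job is handed in; nothing more can be done
None
```

The yo-yo is stacked in the nest (base, the one spacer on hand, then the cap boss up), and the guard is shut and caught. It held when I drew the bar out about 10 mm, I left the finished yo-yo, tin and pick alone, and the job is handed in.

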